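# Turn the soy sauce to the guest

## Robot

A 6-joint arm with a two-finger parallel gripper is mounted at the origin on the work surface. World frame = base frame: x ahead of the robot, y to its left, z up, the work surface at z = 0. Lengths are in mm, angles in degrees, forces in N, time in s.
With the tool pointing down it reaches from about 350 to 850 mm from the base axis. Payload 8.1 kg.
Tool frame: the origin (TCP) lies at the centre of the arm's flange, where the gripper is bolted on; the fingertips stand 173 mm ahead of it and the grasp point (between the pads) lies 155 mm ahead of it; z points along the fingers, y is the line along which they close (so a half turn about z gives the same grasp; the last joint's range is limited). The gripper opens to 85 mm and grips with 20 to 120 N. Pads are 22 mm wide; open, the fingers measure 114 mm over their backs; the gripper's body (76 mm by 85 mm) begins 54 mm behind the grasp point. The pads swing forward as they close: fully open they stand 13 mm farther back than shut.
Start: joints at [-75.768, 7.471, 85.268, -0, 87.261, -4.893], TCP at [196.602, -566.881, 404.692] pointing down, gripper open.
Joint ranges: [-169.43, 169.43], [-51.17, 129.36], [1.28, 143.12], [-76.62, 256.62], [0, 156.53], [-152.29, 152.29]. Speed limits (degrees/s): [136.94, 136.94, 159.86, 180, 180, 180].

## Interface

Orientations are given as [roll, pitch, yaw] about the fixed x, y, z axes, in that order (R = Rz(yaw) Ry(pitch) Rx(roll)).
In Python, from bench import * gives the robot as it stands.
- The arm moves only by the shell command python3 -m jog 'ROWS' [FORCE]. ROWS is text: rows parted by semicolons, each of 7 numbers parted by spaces: the shift along the tool's x, y, z scaled (see below), then the turn, a rotation vector about the tool's x, y, z scaled (see below), then the closure, from -1 (fully open) to 1 (shut). In form: tx ty tz wx wy wz hand; .... A call has 1 to 5 rows; each row shifts and turns the commanded pose from where the row before left it, along the tool's axes as they then stand; what a row does not reach is not made up. The controller multiplies each number of a shift by 0.1 m and each number of a turn by 60 degrees. A row lasts 1/8 s, in which the tool goes at most 62.5 mm and 10.7 degrees, less where a joint would pass 70% of its speed; a pose out of reach is approached as far as the arm can. A call with a number of a shift or a turn outside -1 to 1 is refused whole. A call with a gripper value outside its range is refused whole. The fingers move at their own pace and stop on an object; FORCE is the grip in N (left out, the last holds). Time passes only in rows, so rows that do not move let the fingers close. It gives the time, the measured TCP pose, the force, the opening and the grip force at its end, in the units of the state.
- sense(): the state, without advancing time (a new reading comes with each control period).
- snapshot(name): name is "scene" or "top" or "wrist"; returns a dict with "img" (420x560x3 uint8, red, green, blue), "fx", "fy", "cx", "cy" (pixels), "extrinsics" (4x4, takes a point from camera to world coordinates). Camera axes: x right, y down, z forward; pixel columns grow to the right and rows downward; lengths in mm; the calibration is good to about 2 mm. A picture is of the moment at which its call begins. There is no depth.
- hand_in(): hands the job in; it is judged then, once.
The state is a dict: "time": time; "joint_pos": joint angles; "qd": joint speeds; "joint_efforts": joint torques, N m; "tool_pos": TCP position; "tcp_rot": TCP orientation; "ft_force": force on the tool from outside, world axes, zero at the start; "wrist_torque": the same for the moment, N m; "finger_gap": finger opening in mm; "grip_force": force on a finger pad.
Only numpy, scipy, OpenCV 4.12 (cv2) and the standard library are available. Lean on these libraries where they do the work, as an engineer would, in place of code of your own. Each camera call takes 0.05 s, during which the arm holds its last target. There are 200 camera calls.

## Task

Turn the wooden condiment stand by pushing one of its arms gently with a fingertip until the arm that bears the soy-sauce flask (the narrow-necked pot with a spout) points at the middle of the dark red lacquer plate. Do not touch, lift or tip the three pots on the stand, they only ride along; and leave the plate, cup and bowl where they are.

Things in the scene. Friction and masses are not known exactly. Their poses are not given: they have to be found in the camera images.
- arm0 (a point): Pushing arm of the turning stand: bare level wooden rod 16 mm thick, its centre line 60 mm above this origin (52 mm of air under it), free to push from 95 mm (at 80 mm it leaves the disc's edge, rising) to 150 mm out, ending in a 22 mm ball (reaches 161 mm). Origin on the upright turning axis, 2 mm above the table; own x outward along the rod, z up; turns with the stand.
- arm1 (a point): Second pushing arm, like arm0, same origin; 120 degrees anticlockwise of arm0 seen from above. Own x outward along the rod.
- arm2 (a point): Third pushing arm, like arm0, same origin; 240 degrees anticlockwise of arm0 seen from above. Own x outward along the rod.
- turntable: Turning part of the wooden condiment stand: disc 160 mm across, its top 50 mm above this origin, with three alike arms; origin on the upright axis 2 mm above the table, x along arm0, z up. Turns either way, no stops or springs, stays where left; about 1 N at 135 mm out turns it slowly. Its fixed foot stands on a 280 mm square mat 2 mm thick.
- flask_foot (a point): The soy-sauce flask: white ceramic, round belly, narrow neck, small spout on one side (reaching 33 mm from its axis). Loose, it stands in a low ring (7 mm high) on the disc, 45 mm from the turning axis, in line with one of the arms (which one varies), and rides along. 50 mm wide, 80 mm tall. This point: centre of its underside, z up.
- jar_foot (a point): White ceramic jar with a lid and a small lid knob. Loose, it stands in a low ring (7 mm high) on the disc, 45 mm from the turning axis, in line with one of the arms (which one varies), and rides along. 50 mm wide, 56 mm tall. This point: centre of its underside, z up.
- picks_foot (a point): White ceramic open cup with toothpicks standing in it. Loose, it stands in a low ring (7 mm high) on the disc, 45 mm from the turning axis, in line with one of the arms (which one varies), and rides along. 50 mm wide, 62 mm tall. This point: centre of its underside, z up.
- plate: dark red lacquer plate, round, 160 mm across, 16 mm high, loose on the table about 250 mm from the turning axis, left or right of the stand. Origin: centre of its underside.
- cup: blue ceramic tea cup, 74 mm across, 80 mm tall, loose, on the side of the stand where the plate is not, about 250 mm from the axis. Origin: centre of its underside.
- bowl: white ceramic bowl, 116 mm across, 60 mm tall, loose, left of the stand towards the robot, about 260 mm from the axis. Origin: centre of its underside.

How it is judged (in metres and radians):
On the way:
1. a finger pushes on the turning stand (contact force between turntable and the fingers above 0.2 N), for 0.05 s.
At the end, for the whole second after the job is handed in: The line of the arm in front of the flask passes within 30 mm of the plate's centre, on the plate's side of the axis; the stand is at rest; all three pots stand upright in their rings on the stand; plate, cup and bowl are within 20 mm of where they were (((x of flask_foot in the frame of arm0 between 0.03 and 0.06 m and y of flask_foot in the frame of arm0 between -0.015 and 0.015 m and x of plate in the frame of arm0 above 0.1 m and y of plate in the frame of arm0 between -0.03 and 0.03 m) or (x of flask_foot in the frame of arm1 between 0.03 and 0.06 m and y of flask_foot in the frame of arm1 between -0.015 and 0.015 m and x of plate in the frame of arm1 above 0.1 m and y of plate in the frame of arm1 between -0.03 and 0.03 m) or (x of flask_foot in the frame of arm2 between 0.03 and 0.06 m and y of flask_foot in the frame of arm2 between -0.015 and 0.015 m and x of plate in the frame of arm2 above 0.1 m and y of plate in the frame of arm2 between -0.03 and 0.03 m)) and angular speed of turntable below 0.05 rad/s and height (world z) of flask_foot between 0.045 and 0.06 m and angle between each of flask_foot, jar_foot, picks_foot's own z axis and vertical below 0.2 rad and height (world z) of jar_foot between 0.045 and 0.06 m and height (world z) of picks_foot between 0.045 and 0.06 m and distance of each of plate, cup, bowl from where it was at the start of the episode below 0.02 m); the robot touches nothing.
It fails at once if a pot on the stand is touched by the robot (over 0.5 N) (contact force between any of flask, jar, picks and the fingers above 0.5 N or contact force between any of flask, jar, picks and the arm above 0.5 N).
It fails at once if a pot is lifted or has left the stand (height (world z) of any of flask_foot, jar_foot, picks_foot above 0.07 m or height (world z) of any of flask_foot, jar_foot, picks_foot below 0.04 m).
It fails at once if a pot is tipped by more than 0.4 rad (angle between any of flask_foot, jar_foot, picks_foot's own z axis and vertical above 0.4 rad).
It fails at once if plate, cup or bowl is moved by more than 20 mm (distance of any of plate, cup, bowl from where it was at the start of the episode above 0.02 m).
It fails at once if the stand is gripped or shoved with more than 20 N (contact force between turntable and the fingers above 20 N).
It also fails if it takes over 51 s, if anything falls off the work surface, if the arm or the gripper's body presses on something with over 40 N, if the wrist force passes 120 N, or if a joint passes its speed limit or range.

## Working session

There is one attempt and no reset: what is moved stays moved. The work goes in short steps, Python scripts to look and compute and a shell command to move; the robot and the scene stay as the last step left them, time stands still between calls to the robot, and variables do not carry over. Pictures are saved under pics/ and viewed, at most 10 in all, crops included, and the job is handed in when it is done.

```bash
mkdir -p pics
python3 - <<'E'
from bench import *
import cv2
for n in("top","scene"):
    s=snapshot(n); cv2.imwrite(f"pics/{n}0.png",cv2.cvtColor(s["img"],cv2.COLOR_RGB2BGR))
    print(n,s["fx"],s["fy"],s["cx"],s["cy"],s["extrinsics"])
s=sense();print(s["time"],s["tool_pos"],s["tcp_rot"],s["ft_force"])
E
```

```text
top 423.88446406496166 423.88446406496166 282.85453261232226 208.95223461376196 [[-2.69288850e-02 -9.89670087e-01  1.40811770e-01  3.80583976e+02]
 [-9.99543864e-01  2.47314388e-02 -1.73326175e-02  4.30603657e+01]
 [ 1.36710954e-02 -1.41214289e-01 -9.89884653e-01  9.90662401e+02]
 [ 0.00000000e+00  0.00000000e+00  0.00000000e+00  1.00000000e+00]]
scene 486.9422059478892 486.9422059478892 277.68114177665063 214.83239480042045 [[-3.22217336e-01  6.86808970e-01 -6.51513183e-01  1.24433061e+03]
 [ 9.46443851e-01  2.18815524e-01 -2.37410623e-01  3.03640991e+02]
 [-2.04945472e-02 -6.93118464e-01 -7.20532282e-01  8.59249470e+02]
 [ 0.00000000e+00  0.00000000e+00  0.00000000e+00  1.00000000e+00]]
0.1 [ 196.56584777 -566.6574299   403.7182968 ] [-1.79900156e+02 -9.34980599e-03  1.91289618e+01] [-0.2413513   0.25601506 -0.27398798]
```

View pics/top0.png

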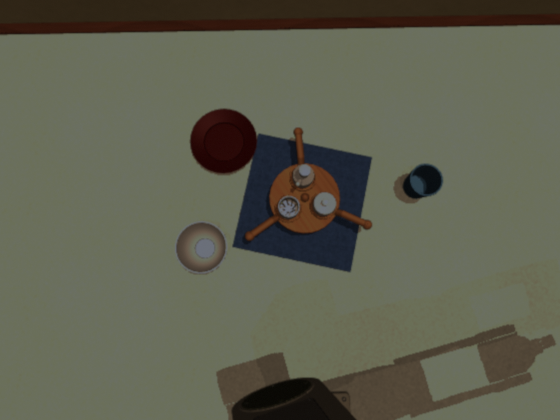

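View pics/scene0.png

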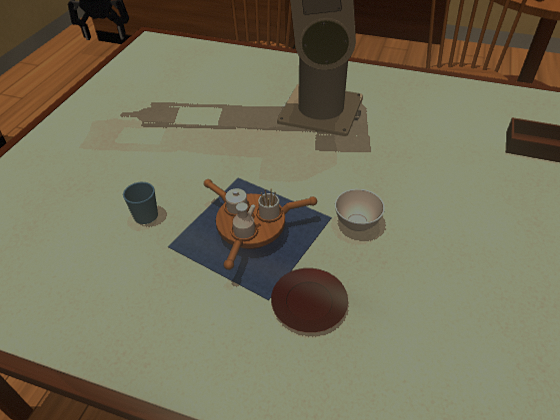

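The top view shows the flask at (303,175) with its arm's ball at (298,132). The jar's arm ends at (368,225), the picks' arm at (249,237), the plate's centre is near (224,142), the bowl is at (201,247) and the cup at (425,180). I'll convert these to positions next.

```bash
cat > h.py <<'E'
import numpy as np
from bench import *
def w(s,u,v,z):
    E=np.array(s["extrinsics"]);d=E[:3,:3]@[(u-s["cx"])/s["fx"],(v-s["cy"])/s["fy"],1];c=E[:3,3]
    return (c+d*(z-c[2])/d[2])[:2]
def circ(p):
    a,b,c=[complex(*q) for q in p]
    A=np.array([[2*(p[1]-p[0])],[2*(p[2]-p[0])]]).reshape(2,2)
    return np.linalg.solve(A,[p[1]@p[1]-p[0]@p[0],p[2]@p[2]-p[0]@p[0]])
E
python3 - <<'E'
from h import *
import cv2
s=snapshot("top");im=s["img"].astype(int)
B=[w(s,*p,62) for p in((298,132),(368,225),(249,237))]
ax=circ(B);print("axis",ax)
for b in B:
    d=b-ax;print(b,np.hypot(*d),np.degrees(np.arctan2(d[1],d[0])))
m=((im[...,0]>2.2*im[...,1])&(im[...,0]>25)).astype(np.uint8);m[:80]=0;m[:,265:]=0;m[200:]=0
n,l,st,ce=cv2.connectedComponentsWithStats(m);k=1+st[1:,4].argmax();print(st[k],ce[k])
c=st[k,:2]+st[k,2:4]/2
for q in(c,ce[k]):
    P=w(s,*q,14);d=P-ax;print("plate",P,np.hypot(*d),np.degrees(np.arctan2(d[1],d[0])))
for nm,q,z in(("flaskneck",(304,170),130),("jar",(325,203),108),("cup",(426,180),80)):print(nm,w(s,*q,z)-ax)
E
```

```text
axis [537.219109   -23.15881687]
[688.46295308 -12.38056986] 151.62740841104988 4.076237436878031
[ 472.22105211 -160.14831859] 151.6274084110498 -115.38315769259228
[452.51146323 102.60081787] 151.6274084110498 123.96294046378827
[ 191  110   66   63 3201] [223.17307092 140.84411122]
plate [684.9102474  161.46580233] 236.42952941161522 51.34181101242039
plate [686.56669462 163.41579754] 238.98700397695535 51.32373719077064
flaskneck [46.50178392  4.97509941]
jar [-20.61221285 -38.51592942]
cup [  29.4083591 -266.6064128]
```

```bash
R='0.374 -0.341 0 0 0 0 1'; python3 -m jog '0.374 -0.341 0 0 0 0 1;0.374 -0.341 0 0 0 0 1;0.374 -0.341 0 0 0 0 1;0.374 -0.341 0 0 0 0 1;0.374 -0.341 0 0 0 0 1' 20
python3 -m jog '0.374 -0.341 0 0 0 0 1;0.374 -0.341 0 0 0 0 1;0.374 -0.341 0 0 0 0 1;0.374 -0.341 0 0 0 0 1;0.374 -0.341 0 0 0 0 1'
python3 -m jog '0 0 0 0 0 0 1;0 0 0 0 0 0 1;0 0 0 0 0 0 1'
```

```text
time: 0.78
tool_pos: [317.8, -343.0, 404.5]
tcp_rot: [-180.0, -0.0, 19.1]
ft_force: [1.3, -0.1, -0.3]
finger_gap: 0.2
grip_force: 0.0
time: 1.4
tool_pos: [438.6, -120.5, 404.6]
tcp_rot: [180.0, -0.0, 19.1]
ft_force: [0.3, -1.9, -0.3]
finger_gap: 0.1
grip_force: 0.0
time: 1.78
tool_pos: [437.8, -123.1, 404.6]
tcp_rot: [180.0, 0.0, 19.0]
ft_force: [-0.3, -0.5, 0.5]
finger_gap: -0.1
grip_force: 0.0
```

```bash
python3 -m jog '0 0 0.4 0 0 0 1;0 0 0.4 0 0 0 1;0 0 0.4 0 0 0 1;0 0 0.4 0 0 0 1;0 0 0.24 0 0 0 1'
python3 -m jog '0 0 0 0 0 0 1;0 0 0 0 0 0 1'
python3 - <<'E'
from h import *
import cv2
s=snapshot("scene");cv2.imwrite("pics/s1.png",cv2.cvtColor(cv2.resize(s["img"][130:310,150:390],None,fx=3,fy=3),cv2.COLOR_RGB2BGR))
ax=np.array([537.2,-23.2]);yaw=np.radians(19.1);c,sn=np.cos(yaw),np.sin(yaw)
p0=np.array(sense()["tool_pos"][:2]);prev=p0
for a in list(np.arange(-115.7,-68,5))+[-68.6]:
    t=np.radians(a);d=np.array([np.cos(t),np.sin(t)]);tg=np.array([-d[1],d[0]])
    hx=abs(tg@[c,sn])*11+abs(tg@[sn,-c])*14.5
    P=ax+130*d-tg*(8+hx);D=P-prev;prev=P
    print(a,P.round(1),"tool",np.round([(c*D[0]+sn*D[1])/100,(sn*D[0]-c*D[1])/100],3))
E
```

```text
time: 2.4
tool_pos: [436.9, -123.1, 218.5]
tcp_rot: [-179.9, 0.1, 19.0]
ft_force: [-0.0, -0.4, -0.2]
finger_gap: 0.1
grip_force: 0.0
time: 2.65
tool_pos: [438.6, -123.0, 221.9]
tcp_rot: [179.9, -0.1, 19.1]
ft_force: [0.3, 0.8, -0.1]
finger_gap: 0.0
grip_force: 0.0
-115.7 [ 457.4 -129.1] tool [0.155 0.118]
-110.7 [ 467.2 -135.7] tool [0.071 0.095]
-105.7 [ 477.7 -141.5] tool [0.08  0.089]
-100.7 [ 488.7 -146.3] tool [0.089 0.082]
-95.7 [ 500.3 -150.2] tool [0.097 0.074]
-90.7 [ 512.4 -152.9] tool [0.105 0.065]
-85.7 [ 524.7 -154.5] tool [0.111 0.055]
-80.7 [ 537.2 -154.9] tool [0.117 0.045]
-75.7 [ 549.8 -154.2] tool [0.121 0.034]
-70.7 [ 562.2 -152.2] tool [0.124 0.022]
-68.6 [ 566.4 -151.4] tool [0.043 0.006]
```

View pics/s1.png

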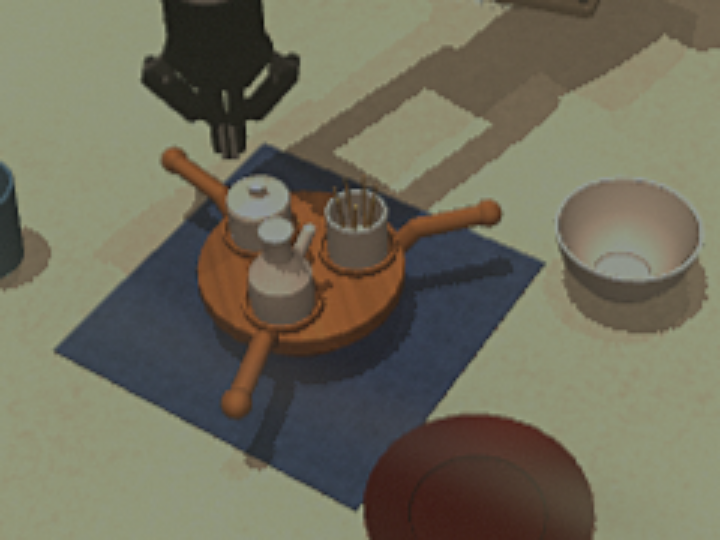

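The closed fingers stand on the clockwise side of the jar's arm, clear of it, with the wide knuckles above. I'll turn the tool 45° so the knuckles stay clear of the jar, then work out the arc.

```bash
python3 -m jog '0 0 0.06 0 0 -0.15 1;0 0 0 0 0 -0.15 1;0 0 0 0 0 -0.15 1;0 0 0 0 0 -0.15 1;0 0 0 0 0 -0.15 1'
python3 -m jog '0 0 0 0 0 0 1;0 0 0 0 0 0 1'
cat > arc.py <<'E'
from h import *
import sys
def arc(a0,a1,r=134,step=2.5):
    ax=np.array([537.2,-23.2]);S=sense();yaw=np.radians(S["tcp_rot"][2]);c,sn=np.cos(yaw),np.sin(yaw)
    prev=np.array(S["tool_pos"][:2])
    for a in np.arange(a0,a1+.1,step):
        t=np.radians(a);d=np.array([np.cos(t),np.sin(t)]);tg=np.array([-d[1],d[0]])
        hx=abs(tg@[c,sn])*11+abs(tg@[sn,-c])*14.5
        P=ax+r*d-tg*(8+hx);D=P-prev;prev=P
        print(round(a,1),P.round(1),"tool",np.round([(c*D[0]+sn*D[1])/100,(sn*D[0]-c*D[1])/100],3))
arc(*map(float,sys.argv[1:]))
E
python3 arc.py -115.7 -68
```

```text
time: 3.32
tool_pos: [439.0, -122.6, 216.5]
tcp_rot: [179.8, -0.0, 64.4]
ft_force: [0.7, 0.5, 0.1]
finger_gap: 0.2
grip_force: 0.0
time: 3.58
tool_pos: [438.6, -122.4, 215.6]
tcp_rot: [179.9, -0.0, 63.9]
ft_force: [0.3, -0.7, 0.5]
finger_gap: -0.4
grip_force: 0.0
-115.7 [ 458.7 -134.2] tool [-0.017  0.232]
-113.2 [ 463.2 -137.3] tool [-0.008  0.054]
-110.7 [ 467.9 -140.3] tool [-0.006  0.055]
-108.2 [ 472.7 -143. ] tool [-0.004  0.055]
-105.7 [ 477.6 -145.6] tool [-0.002  0.056]
-103.2 [ 482.7 -148. ] tool [0.001 0.056]
-100.7 [ 487.9 -150.2] tool [0.003 0.056]
-98.2 [ 493.2 -152.2] tool [0.005 0.056]
-95.7 [ 498.6 -154. ] tool [0.008 0.057]
-93.2 [ 504.1 -155.6] tool [0.01  0.056]
-90.7 [ 509.7 -156.9] tool [0.013 0.056]
-88.2 [ 515.5 -157.9] tool [0.015 0.056]
-85.7 [ 521.2 -158.8] tool [0.018 0.056]
-83.2 [ 527.1 -159.4] tool [0.021 0.055]
-80.7 [ 533.  -159.7] tool [0.023 0.054]
-78.2 [ 539.  -159.7] tool [0.026 0.054]
-75.7 [ 544.9 -159.5] tool [0.028 0.053]
-73.2 [ 550.9 -159. ] tool [0.031 0.052]
-70.7 [ 556.9 -158.3] tool [0.033 0.051]
-68.2 [ 562.9 -157.2] tool [0.036 0.049]
```

```bash
python3 -m jog '-0.003 0.04 0 0 0 0 1;-0.003 0.04 0 0 0 0 1;-0.003 0.04 0 0 0 0 1;-0.003 0.04 0 0 0 0 1;-0.003 0.035 0 0 0 0 1'
python3 -m jog '-0.005 0.028 0 0 0 0 1;-0.005 0.028 0 0 0 0 1;-0.004 0.028 0 0 0 0 1;-0.003 0.028 0 0 0 0 1;-0.003 0.028 0 0 0 0 1'
python3 -m jog '-0.002 0.028 0 0 0 0 1;-0.002 0.028 0 0 0 0 1;-0.002 0.028 0 0 0 0 1;-0.001 0.028 0 0 0 0 1;-0.001 0.028 0 0 0 0 1'
python3 -m jog '0 0.028 0 0 0 0 1;0 0.028 0 0 0 0 1;0.001 0.028 0 0 0 0 1;0.002 0.028 0 0 0 0 1;0.002 0.028 0 0 0 0 1'
python3 - <<'E'
from h import *
import cv2
s=snapshot("top");cv2.imwrite("pics/t1.png",cv2.cvtColor(cv2.resize(s["img"][90:290,170:450],None,fx=2.8,fy=2.8),cv2.COLOR_RGB2BGR))
E
```

```text
time: 4.2
tool_pos: [455.4, -132.2, 214.6]
tcp_rot: [-180.0, 0.0, 64.1]
ft_force: [1.1, 0.2, 0.6]
finger_gap: 0.0
grip_force: 0.0
time: 4.82
tool_pos: [467.0, -139.8, 214.7]
tcp_rot: [-180.0, -0.0, 64.1]
ft_force: [1.2, 2.7, -0.0]
finger_gap: 0.4
grip_force: 0.9
time: 5.45
tool_pos: [479.2, -146.9, 214.7]
tcp_rot: [-180.0, 0.0, 64.1]
ft_force: [-0.7, 1.3, -0.3]
finger_gap: 0.0
grip_force: 0.5
time: 6.08
tool_pos: [492.1, -152.5, 214.7]
tcp_rot: [180.0, 0.0, 64.1]
ft_force: [-0.8, 0.4, -0.3]
finger_gap: -0.3
grip_force: 0.5
```

View pics/t1.png

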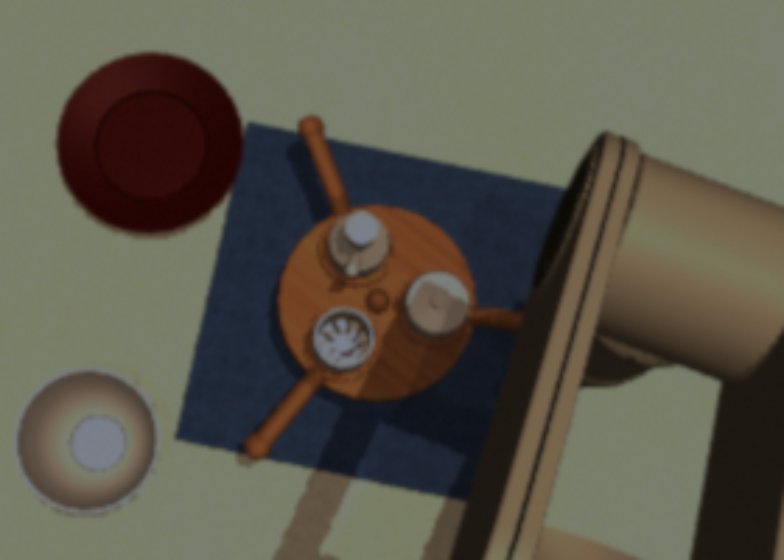

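The stand is turning as planned: the flask's ball is now at crop (311,127), about 20° anticlockwise of its start, and all three pots are upright in their rings. I'll carry on.

```bash
python3 -m jog '0.003 0.028 0 0 0 0 1;0.003 0.028 0 0 0 0 1;0.004 0.028 0 0 0 0 1;0.004 0.028 0 0 0 0 1;0.005 0.028 0 0 0 0 1'
python3 -m jog '0.005 0.028 0 0 0 0 1;0.006 0.028 0 0 0 0 1;0.007 0.028 0 0 0 0 1;0.008 0.028 0 0 0 0 1;0.008 0.028 0 0 0 0 1'
python3 -m jog '0.009 0.028 0 0 0 0 1;0.009 0.028 0 0 0 0 1;0.010 0.027 0 0 0 0 1;0.011 0.027 0 0 0 0 1;0.012 0.027 0 0 0 0 1'
python3 -m jog '0.013 0.027 0 0 0 0 1;0.013 0.027 0 0 0 0 1;0.014 0.027 0 0 0 0 1;0 0 0 0 0 0 1'
python3 - <<'E'
from h import *
import cv2
s=snapshot("top");cv2.imwrite("pics/t2.png",cv2.cvtColor(cv2.resize(s["img"][90:290,170:450],None,fx=2.8,fy=2.8),cv2.COLOR_RGB2BGR))
E
```

```text
time: 6.75
tool_pos: [505.5, -156.9, 214.7]
tcp_rot: [-180.0, -0.0, 64.1]
ft_force: [-1.0, 0.9, -0.4]
finger_gap: 0.4
grip_force: 0.5
time: 7.38
tool_pos: [519.6, -159.9, 214.7]
tcp_rot: [-180.0, 0.0, 64.1]
ft_force: [-0.5, 1.1, -0.3]
finger_gap: -0.2
grip_force: 0.5
time: 8.0
tool_pos: [534.2, -161.3, 214.7]
tcp_rot: [-180.0, 0.0, 64.1]
ft_force: [-2.3, 0.7, -0.1]
finger_gap: -0.3
grip_force: 0.4
time: 8.5
tool_pos: [543.3, -161.3, 214.8]
tcp_rot: [180.0, -0.0, 64.1]
ft_force: [-0.1, 0.3, -0.1]
finger_gap: 0.1
grip_force: 0.0
```

View pics/t2.png

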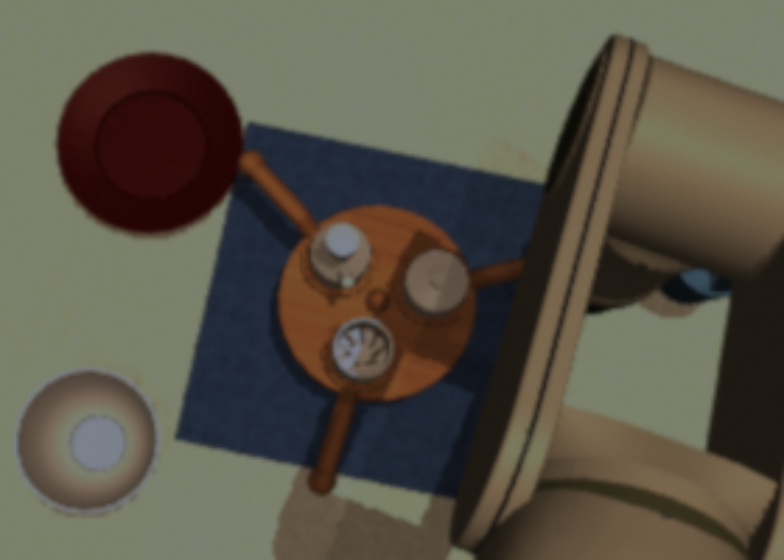

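The flask's ball is at crop (250,160), the picks' ball at (321,482), and the pots are still in place. I'll measure the remaining angle.

```bash
python3 - <<'E'
from h import *
s=snapshot("top");ax=np.array([537.2,-23.2])
for q,o in(((250,160),0),((321,482),120)):
    d=w(s,170+q[0]/2.8,90+q[1]/2.8,62)-ax;print(np.hypot(*d),np.degrees(np.arctan2(d[1],d[0]))-o)
E
python3 arc.py -76.2 -68 136
```

```text
154.12657017037802 40.16982530924022
149.73245029740266 40.79336103639386
-76.2 [ 544.2 -161.5] tool [0.002 0.011]
-73.7 [ 550.3 -161.1] tool [0.031 0.053]
-71.2 [ 556.4 -160.3] tool [0.033 0.052]
-68.7 [ 562.4 -159.3] tool [0.036 0.05 ]
```

```bash
python3 -m jog '0.015 0.026 0 0 0 0 1;0.015 0.026 0 0 0 0 1;0.016 0.026 0 0 0 0 1;0.016 0.026 0 0 0 0 1;0.017 0.025 0 0 0 0 1'
python3 -m jog '0.018 0.025 0 0 0 0 1;0.018 0.025 0 0 0 0 1;0.018 0.024 0 0 0 0 1;0.018 0.024 0 0 0 0 1;0 0 0 0 0 0 1'
python3 -m jog '-0.06 -0.1 0 0 0 0 1;-0.1 -0.2 0 0 0 0 1;-0.1 -0.2 0 0 0 0 1;0 0 0 0 0 0 1;0 0 -0.4 0 0 0 1'
python3 -m jog '0 0 -0.5 0 0 0 1;0 0 -0.5 0 0 0 1;-0.2 -0.3 -0.3 0 0 0 1;-0.3 -0.5 0 0 0 0 1;-0.3 -0.5 0 0 0 0 1'
python3 - <<'E'
from h import *
import cv2
s=snapshot("top");cv2.imwrite("pics/t3.png",cv2.cvtColor(cv2.resize(s["img"][90:290,170:450],None,fx=2.8,fy=2.8),cv2.COLOR_RGB2BGR))
E
```

```text
time: 9.22
tool_pos: [558.3, -159.6, 214.6]
tcp_rot: [-180.0, -0.0, 64.1]
ft_force: [-1.2, 0.2, 0.0]
finger_gap: -0.2
grip_force: 0.4
time: 9.85
tool_pos: [570.3, -157.4, 214.7]
tcp_rot: [180.0, -0.0, 64.1]
ft_force: [0.6, 0.0, 0.3]
finger_gap: -0.3
grip_force: 0.2
time: 10.48
tool_pos: [512.0, -158.6, 252.0]
tcp_rot: [-179.6, 0.0, 64.1]
ft_force: [0.8, -0.3, 0.2]
finger_gap: 0.2
grip_force: 0.0
time: 11.1
tool_pos: [360.9, -174.5, 385.8]
tcp_rot: [179.9, 0.0, 64.2]
ft_force: [-0.6, -0.6, 0.6]
finger_gap: 0.2
grip_force: 0.0
```

View pics/t3.png

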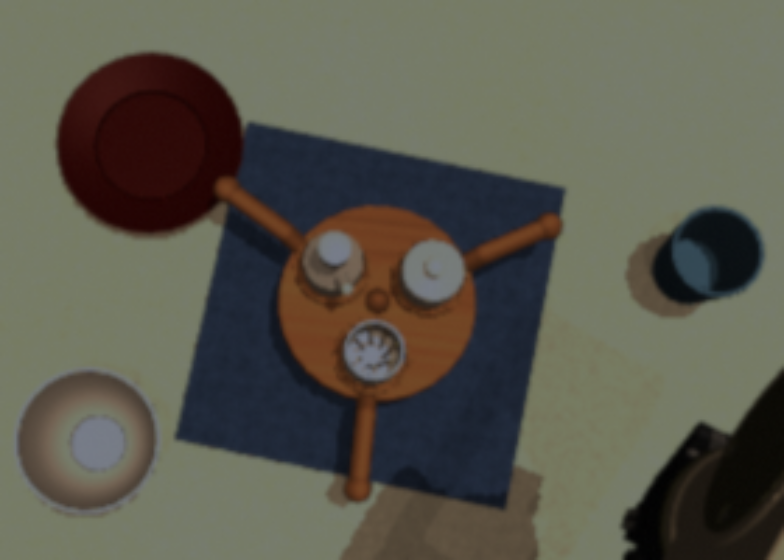

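The balls are now at crop (227,187), (550,224) and (357,488), with the plate's centre at (150,144). The pots are upright and the arm is clear.

Run:
```python
from h import *
s=snapshot("top")
B=[w(s,170+u/2.8,90+v/2.8,62) for u,v in((227,187),(550,224),(357,488))]
ax=circ(B)
P=w(s,170+150/2.8,90+144/2.8,14)
for a in(ax,np.array([537.2,-23.2])):
    print(a,[round(float(np.degrees(np.arctan2(*(b-a)[::-1]))),1) for b in B],"plate",np.degrees(np.arctan2(*(P-a)[::-1])),np.hypot(*(P-a)))
```

```text
[539.78508389 -23.58665137] [51.9, -68.0, 171.7] plate 52.00923477131127 236.0936283723043
[537.2 -23.2] [51.0, -67.1, 171.7] plate 51.460062068757615 237.39101722809292
```

```bash
python3 -m jog '0 0 0 0 0 0 1;0 0 0 0 0 0 1;0 0 0 0 0 0 1'; python3 -c "
from bench import *
print(hand_in())"
```

```text
time: 11.58
tool_pos: [362.7, -174.3, 384.7]
tcp_rot: [-180.0, -0.0, 64.2]
ft_force: [0.7, 1.1, -0.1]
finger_gap: -0.4
grip_force: 0.0
the job is handed in; nothing more can be done
None
```

I turned the stand about 47° by pushing the jar's arm. By camera the flask's arm points at the plate's centre to within about 0.5° (limit about 7°), with the pots upright and the robot clear, and the job was handed in at 11.6 s without a verdict being shown.

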